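# Find the weighted foot

## Robot

A 6-joint arm with a two-finger parallel gripper is mounted at the origin on the work surface. World frame = base frame: x ahead of the robot, y to its left, z up, the work surface at z = 0. Lengths are in m, angles in rad, forces in N, time in s.
With the tool pointing down it reaches from about 0.2 to 0.875 m from the base axis. Payload 3.4 kg.
Tool frame: the origin (TCP) lies between the finger pads; the fingertips stand 25 mm ahead of it and the grasp point (between the pads) lies 6 mm ahead of it (r.nose_length is the z of the fingertips in the tool frame, in m); z points along the fingers, x is the direction in which the jaws open and shut, and the axes are right-handed (so a half turn about z gives the same grasp; the last joint's range is limited). The gripper opens to 94 mm and grips with 3 to 60 N. Pads are 16 mm wide; open, the fingers measure 119 mm over their backs; the gripper's body (75 mm by 177 mm) begins 78 mm behind the grasp point.
Start: joints at [1.093, 0.276, 1.505, -0, 1.361, -0.121], TCP at [0.201, 0.539, 0.23] pointing down, gripper open.
Joint ranges: [-2.89, 2.89], [-0.75, 2.08], [0.22, 2.7], [-1.18, 4.32], [0.11, 2.71], [-2.7, 2.7]. Speed limits (rad/s): [2.57, 2.57, 3.14, 3.14, 3.14, 3.14].

## Interface

Orientations are given as a unit quaternion [w, x, y, z].
In Python, from plant import r, gripper_to, inverse_kinematics, vision, models, telemetry gives the robot as it stands. Calls block until the motion is done:
- r.move_to(position, orientation): joint-space move of the TCP to a pose.
- r.move_l(position, rot=None, vel=0.15, guard=None): straight line of the TCP; rot=None keeps the orientation; vel is the mean speed in m/s. With guard (N) it stops when the force on the tool has changed by that much, and returns True; else False.
- r.movej(angles): joint-space move.
- gripper_to(opening, f_grip=None): finger opening in m; f_grip is the grip in N (None keeps the last); returns when the fingers have stopped.
- r.hold(seconds).
- inverse_kinematics(position, orientation): joint angles nearest the present ones, or None.
- vision.snapshot(name): name is "scene" or "side" or "wrist"; returns the picture (480x640x3 uint8, red, green, blue); there is no depth.
- vision.get_calibration(name): a dict with "fx", "fy", "cx", "cy" (pixels), "D" ([k1, k2, p1, p2, k3] as OpenCV has them; the pictures are not rectified), "position" and "orientation" of the camera in the world. Camera axes: x right, y down, z forward; pixel columns grow to the right and rows downward; lengths in m; the calibration is good to about 2 mm. A picture is of the moment at which its call begins: read the wrist's pose just before it. get_calibration takes no time and is no camera call; for the wrist camera it gives the pose at the moment of the call.
A pose or a line that the arm cannot do raises r.PlanningError and nothing moves.
- r.sign_off(): hands the job in, once; it reports no verdict.
Trained networks look in the newest picture that a camera, given by its name, has taken for a name from the list of things; names that differ only in an ending like _2 or _b are one class to them, and where a whole thing is asked for, a point or a joint stands for the part that bears it (a point fixed in the world has none). Each returns a list of dicts, best first, with "score" (0 to 1); they miss things now and then, are a little off and sometimes report something else, mostly with a low value. They report only what shows in the picture. A call takes as long as a camera call.
- models.boxes_of(thing, camera): "at" ([x, y, z] in m, in world coordinates, good to about 4 mm: the middle of the surface that is visible of it).
- models.regions_of(thing, camera): "pixels" (480x640 bool, what is visible of it).
- models.mark_of(thing, camera): "at" ([x, y, z] in m, in world coordinates, good to about 4 mm: a listed point, or the origin of a listed thing).
Readings, each from a call of its own:
- telemetry.current_t(): time.
- telemetry.current_joints(): joint angles.
- telemetry.current_dq(): joint speeds.
- telemetry.current_joint_efforts(): joint torques, N m.
- telemetry.current_ee_pos(): TCP position.
- telemetry.current_tool_rot(): TCP orientation.
- telemetry.current_wrist_force(): force on the tool from outside, world axes, zero at the start.
- telemetry.current_torque(): the same for the moment, N m.
- telemetry.current_opening(): finger opening in m.
Only numpy, scipy, OpenCV 4.12 (cv2) and the standard library are available. Lean on these libraries where they do the work, as an engineer would, in place of code of your own. Each camera call takes 0.05 s, during which the arm holds its last target. There are 200 camera calls.

## Task

One of the two turned wooden feet has a steel weight hidden above its cork pad, and by eye they are alike: lift each of them clear of the table in turn, and judge the heavier by its weight before anything goes into the box. Then stand the lighter one upright on the floor of the empty part of the wooden box - set it down, do not drop it - and hold the heavier one out to your colleague, upright and still, a good hand's breadth above the cutting mat across the table. Finish while still holding it there in the gripper, and leave the wax figure, pliers, spoon and spatula where they are.

Things in the scene. Friction and masses are not known exactly. Their poses are not given: they have to be found in the camera images.
- foot_a: turned plain wooden foot for a figure's post: round flange 90 mm across, 20 mm thick, on a cork pad; a cove up to a round hub 36 mm across, from 30 to 75 mm above the underside, with a 20 mm bore in its top. Grip it by the hub. Origin: centre of the underside; z up. Looks like the other foot; either may be the weighted one (plain: 150 to 220 g, weighted: 340 to 490 g)
- foot_b: turned plain wooden foot for a figure's post: round flange 90 mm across, 20 mm thick, on a cork pad; a cove up to a round hub 36 mm across, from 30 to 75 mm above the underside, with a 20 mm bore in its top. Grip it by the hub. Origin: centre of the underside; z up. Looks like the other foot; either may be the weighted one (plain: 150 to 220 g, weighted: 340 to 490 g)
- box: low open-topped box of brown wood, fixed, 180 mm (x) by 250 mm (y) outside, 80 mm high, walls 10 mm thick, floor 8 mm thick. A divider 10 mm thick parts it along its own y: the empty part, 160 by 160 mm inside, lies towards +y; the narrow part towards -y is full of post offcuts. Origin: underside centre
- box_empty (a point): centre of the floor (top face, 8 mm above the table) of the box's empty part; axes as the box's: its walls stand 80 mm off in x and y and rise 72 mm above this point
- mat: dark green cutting mat with a line grid, flat on the table on the far side, fixed, 160 mm (x) by 240 mm (y), 3 mm thick. Origin: centre of the underside
- figure: yellow wax octopus on an upright wooden stick in a lump of plaster 72 mm across, 245 mm tall overall, loose and easily toppled. Origin: centre of the underside. Not part of the job.
- pliers: pliers with black and blue handles lying on the table, about 175 mm long and 60 mm wide. Origin: near the joint, on the underside; x towards the jaws. Not part of the job.
- spoon: metal spoon lying on the table, 150 mm long. Origin: its middle, on the underside; x along it. Not part of the job.
- spatula: modelling spatula with a flat steel blade and a wooden handle, lying on the table, 160 mm long. Origin: its middle, on the underside; x along it. Not part of the job.

How it is judged:
On the way, in this order (a step that is already met when the one before it is completed fails the run):
1. the heavier foot is lifted clear of the table and carried by the gripper while the lighter one (which presses on what it stands on with under 2.8 N) still stands outside the box (((height (world z) of foot_b above 0.015 m and contact force between foot_b and the fingers above 2 N and contact force between foot_b and foot_a below 0.1 N and contact force between each of foot_b, foot_a and box below 0.1 N and contact force between foot_b and figure below 0.1 N and contact force between foot_b and mat below 0.1 N and contact force between foot_a and the fingers below 0.1 N and contact force between foot_a and anything else between 0.8 and 2.8 N) or (height (world z) of foot_a above 0.015 m and contact force between foot_a and the fingers above 2 N and contact force between foot_a and foot_b below 0.1 N and contact force between each of foot_a, foot_b and box below 0.1 N and contact force between foot_a and figure below 0.1 N and contact force between foot_a and mat below 0.1 N and contact force between foot_b and the fingers below 0.1 N and contact force between foot_b and anything else between 0.8 and 2.8 N))), for 0.2 s.
2. the lighter foot (it presses on the box with under 2.8 N) stands upright and let go on the floor of the box's empty part (((x of foot_a in the frame of box_empty between -0.08 and 0.08 m and y of foot_a in the frame of box_empty between -0.08 and 0.08 m and z of foot_a in the frame of box_empty below 0.01 m and angle between foot_a's own z axis and vertical below 0.12 rad and linear speed of foot_a below 0.03 m/s and contact force between foot_a and the fingers below 0.1 N and contact force between foot_a and box between 0.8 and 2.8 N) or (x of foot_b in the frame of box_empty between -0.08 and 0.08 m and y of foot_b in the frame of box_empty between -0.08 and 0.08 m and z of foot_b in the frame of box_empty below 0.01 m and angle between foot_b's own z axis and vertical below 0.12 rad and linear speed of foot_b below 0.03 m/s and contact force between foot_b and the fingers below 0.1 N and contact force between foot_b and box between 0.8 and 2.8 N))), for 0.2 s.
At the end, for the whole second after the job is handed in: Lighter foot upright (0.12 rad), still and let go on the floor of the box's empty part; heavier foot gripped (over 2 N), carried by nothing else, upright (0.2 rad), still (0.03 m/s), its axis over the cutting mat and its underside over 70 mm above the table (((x of foot_a in the frame of box_empty between -0.08 and 0.08 m and y of foot_a in the frame of box_empty between -0.08 and 0.08 m and z of foot_a in the frame of box_empty below 0.01 m and angle between foot_a's own z axis and vertical below 0.12 rad and linear speed of each of foot_a, foot_b below 0.03 m/s and contact force between foot_a and the fingers below 0.1 N and contact force between foot_a and box between 0.8 and 2.8 N and contact force between foot_b and the fingers above 2 N and contact force between foot_b and foot_a below 0.1 N and contact force between foot_b and box below 0.1 N and contact force between foot_b and figure below 0.1 N and contact force between foot_b and mat below 0.1 N and x of foot_b in the frame of mat between -0.08 and 0.08 m and y of foot_b in the frame of mat between -0.12 and 0.12 m and height (world z) of foot_b above 0.07 m and angle between foot_b's own z axis and vertical below 0.2 rad and angular speed of foot_b below 0.3 rad/s) or (x of foot_b in the frame of box_empty between -0.08 and 0.08 m and y of foot_b in the frame of box_empty between -0.08 and 0.08 m and z of foot_b in the frame of box_empty below 0.01 m and angle between foot_b's own z axis and vertical below 0.12 rad and linear speed of each of foot_b, foot_a below 0.03 m/s and contact force between foot_b and the fingers below 0.1 N and contact force between foot_b and box between 0.8 and 2.8 N and contact force between foot_a and the fingers above 2 N and contact force between foot_a and foot_b below 0.1 N and contact force between foot_a and box below 0.1 N and contact force between foot_a and figure below 0.1 N and contact force between foot_a and mat below 0.1 N and x of foot_a in the frame of mat between -0.08 and 0.08 m and y of foot_a in the frame of mat between -0.12 and 0.12 m and height (world z) of foot_a above 0.07 m and angle between foot_a's own z axis and vertical below 0.2 rad and angular speed of foot_a below 0.3 rad/s))); the arm keeps its last pose, push and grip.
It fails at once if a foot is dropped (falls out of the gripper faster than 0.7 m/s) ((linear speed of foot_a above 0.7 m/s and contact force between foot_a and the fingers below 0.05 N) or (linear speed of foot_b above 0.7 m/s and contact force between foot_b and the fingers below 0.05 N)).
It fails at once if the figure, pliers, spoon or spatula is shifted by more than 30 mm, or the figure toppled (distance of any of figure, pliers, spoon, spatula from where it was at the start of the episode above 0.03 m or angle between figure's own z axis and vertical above 0.3 rad).
It also fails if it takes over 72 s, if anything falls off the work surface, if the arm or the gripper's body presses on something with over 40 N, if the wrist force passes 120 N, or if a joint passes its speed limit or range.

## Working session

There is one attempt and no reset: what is moved stays moved. The work goes in short steps, each a Python script; the robot and the scene stay as the last script left them, time stands still between calls to the robot, and variables do not carry over. Pictures are saved under pics/ and viewed, about 8 in all and at most 12, crops included, and the job is handed in when it is done.

```bash
mkdir -p pics; ls; python3 - <<'E'
from plant import r, vision, models, telemetry
import cv2, numpy as np
ims=[]
for c in ["scene","side"]:
    im=vision.snapshot(c); ims.append(im); cv2.imwrite(f"pics/{c}0.png",im[:,:,::-1])
    print(c,vision.get_calibration(c)["position"])
    for t in ["foot_a","box_empty","box","mat","figure","pliers","spoon","spatula"]:
        for d in models.mark_of(t,c)[:3]: print(c,t,np.round(d["at"],3),round(d["score"],2))
print(telemetry.current_tool_rot(),telemetry.current_t(),r.nose_length,telemetry.current_wrist_force())
E
```

```text
pics
scene [1.22979149 0.66640825 0.8593869 ]
scene foot_a [0.469 0.314 0.005] 0.97
scene box_empty [0.47 0.04 0.01] 0.95
scene box [ 0.474  0.003 -0.004] 0.72
scene mat [0.701 0.054 0.   ] 0.96
scene figure [0.608 0.377 0.   ] 0.7
scene pliers [0.471 0.317 0.   ] 0.71
scene pliers [ 0.619 -0.377  0.005] 0.7
scene spatula [ 0.693  0.258 -0.   ] 0.62
side [-0.08681526  0.63984894  0.70581928]
side foot_a [ 0.459 -0.313  0.002] 0.92
side foot_a [0.472 0.309 0.003] 0.81
side box_empty [0.468 0.04  0.008] 0.85
side box [ 0.472  0.009 -0.001] 0.96
side mat [ 0.698  0.053 -0.004] 0.82
side pliers [ 0.625 -0.381  0.002] 0.71
side spoon [ 0.689 -0.268 -0.   ] 0.89
side spoon [ 0.697  0.052 -0.004] 0.5
side spatula [0.695 0.259 0.004] 0.64
side spatula [ 0.46  -0.313 -0.   ] 0.2
[-1.52672023e-05  8.21367775e-01  5.70398960e-01  6.48382716e-05] 0.9 0.025 [-0.72181042 -0.15637387 -0.17605174]
```

View pics/scene0.png

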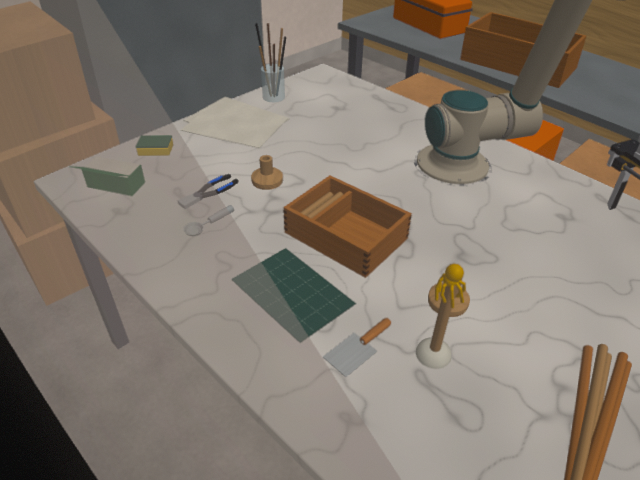

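View pics/side0.png

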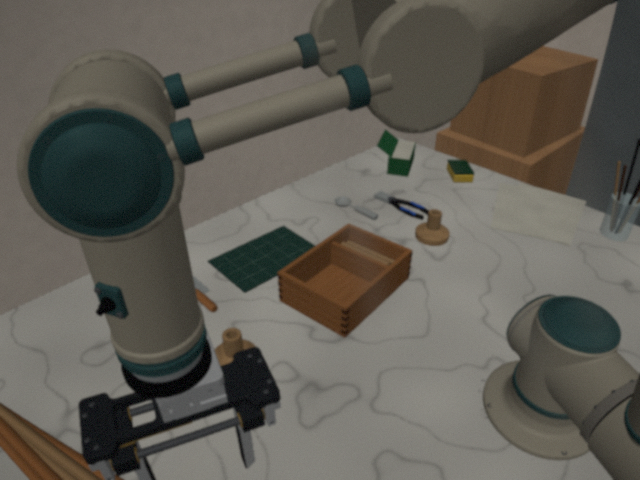

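The scene view shows one foot at about (267,172), beyond the box and near the pliers. The other is at about (449,297), just behind the figure (434,350). The box is at (347,222) and the mat at (293,292). The network marks agree: feet at (0.47, 0.312) and (0.46, -0.313), figure at (0.608, 0.377). I'll keep the gripper's long axis square to the direction of the figure and look from above.

```bash
cat > h.py <<'E'
from plant import r, gripper_to, inverse_kinematics, vision, models, telemetry as T
import numpy as np, cv2
def q(deg): a=np.radians(deg)/2; return [0,np.cos(a),np.sin(a),0]
def fz(n=5):
    r.hold(0.4); v=[]
    for _ in range(n): v.append(T.current_wrist_force()); r.hold(0.05)
    return np.mean(v,0)
def look(name):
    im=vision.snapshot("wrist"); cv2.imwrite(f"pics/{name}.png",im[:,:,::-1])
    for d in models.mark_of("foot_a","wrist")[:3]: print(name,"mark",np.round(d["at"],4),round(d["score"],2))
    for d in models.boxes_of("foot_a","wrist")[:3]: print(name,"box",np.round(d["at"],4),round(d["score"],2))
E
python3 - <<'E'
from h import *
for th in (115,-65): print(th,inverse_kinematics([.47,.312,.26],q(th)))
for th in (90,-90,0,180): print(th,inverse_kinematics([.46,-.313,.26],q(th)),inverse_kinematics([.47,.04,.2],q(th)),inverse_kinematics([.70,.054,.2],q(th)))
gripper_to(0.09,30)
th=115 if inverse_kinematics([.47,.312,.26],q(115)) is not None else -65
r.move_to([.46,.30,.26],q(th)); look("wa")
print(th,T.current_t(),fz())
E
```

```text
115 [ 4.62702572e-01  2.44506399e-01  1.47576368e+00 -4.44089210e-16
  1.42132257e+00 -1.54442607e+00]
-65 [ 4.62702572e-01  2.44506399e-01  1.47576368e+00 -4.44089210e-16
  1.42132257e+00  1.59716659e+00]
90 [-7.22532448e-01  2.32629954e-01  1.49198079e+00 -4.44089210e-16
  1.41698191e+00 -2.29332878e+00] [-6.27619519e-02  1.40915500e-01  1.76338928e+00 -4.44089210e-16
  1.23728787e+00 -1.63355828e+00] [-2.20204822e-02  4.84301845e-01  1.25150265e+00 -4.44089210e-16
  1.40578816e+00 -1.59281681e+00]
-90 [-7.22532448e-01  2.32629954e-01  1.49198079e+00 -4.44089210e-16
  1.41698191e+00  8.48263878e-01] [-6.27619519e-02  1.40915500e-01  1.76338928e+00 -4.44089210e-16
  1.23728787e+00  1.50803437e+00] [-2.20204822e-02  4.84301845e-01  1.25150265e+00 -4.44089210e-16
  1.40578816e+00  1.54877584e+00]
0 [-7.22532448e-01  2.32629954e-01  1.49198079e+00 -4.44089210e-16
  1.41698191e+00 -7.22532448e-01] [-6.27619519e-02  1.40915500e-01  1.76338928e+00 -4.44089210e-16
  1.23728787e+00 -6.27619519e-02] [-2.20204822e-02  4.84301845e-01  1.25150265e+00 -4.44089210e-16
  1.40578816e+00 -2.20204822e-02]
180 [-7.22532448e-01  2.32629954e-01  1.49198079e+00 -4.44089210e-16
  1.41698191e+00  2.41906021e+00] None None
wa mark [0.4756 0.3152 0.002 ] 0.82
wa box [0.4717 0.312  0.0241] 0.89
115 2.6833 [ 0.12859376 -0.21294111  0.04056556]
```

View pics/wa.png

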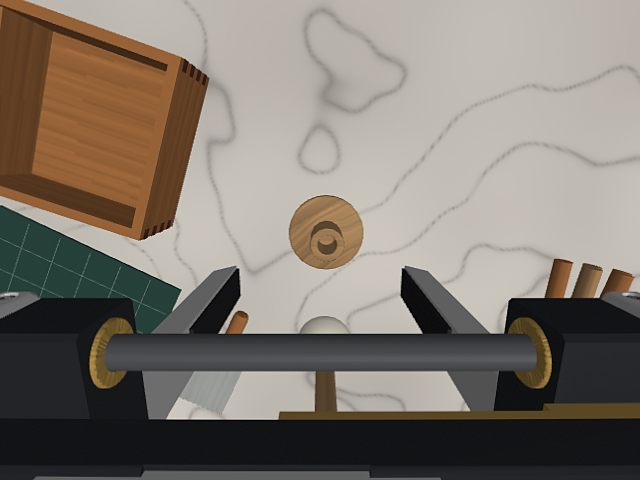

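The wrist view shows the foot clear between the open fingers, with the flange centred near (326,232) and the hub top near (327,238). The figure stands beyond it at (325,330), on the far side as intended. I'll check those pixels against the marks, then grasp and weigh.

```bash
cat >> h.py <<'E'
def ray(cam,px,z):
    c=vision.get_calibration(cam); K=np.array([[c["fx"],0,c["cx"]],[0,c["fy"],c["cy"]],[0,0,1.]])
    u=cv2.undistortPoints(np.array([[px]],float),K,np.array(c["D"],float))[0,0]
    w,x,y,zz=c["orientation"]
    from scipy.spatial.transform import Rotation as R
    d=R.from_quat([x,y,zz,w]).apply([u[0],u[1],1]); p=np.array(c["position"])
    return p+d*(z-p[2])/d[2]
def pick(xy,th,zlift,zt=0.064):
    "grasp at hub, lift straight; returns weight in N"
    gripper_to(0.09,30)
    r.move_l([*xy,0.14],rot=q(th),vel=0.25); f0=fz()
    hit=r.move_l([*xy,zt],vel=0.08,guard=12)
    gripper_to(0.0,30); w=T.current_opening()
    r.move_l([*xy,zt+0.06],vel=0.08); f1=fz()
    print("hit",hit,"opening",w,"dF",f1-f0,"t",T.current_t())
    return f0[2]-f1[2]
def put(xy,zt,zup):
    hit=r.move_l([*xy,zt+0.003],vel=0.08,guard=12); 
    hit2=r.move_l([*xy,zt-0.001],vel=0.02,guard=3); print("put",hit,hit2,T.current_ee_pos(),T.current_wrist_force())
    gripper_to(0.07); r.move_l([*xy,zup],vel=0.12)
E
python3 - <<'E'
from h import *
p1=ray("wrist",(326,232),.02); p2=ray("wrist",(327,238),.075); print(p1,p2)
xy=(np.array(p1)+p2)[:2]/2
assert np.hypot(*(xy-[.472,.312]))<.012
np.save("a.npy",xy)
print("W",pick(xy,115,.06))
E
```

```text
[0.47172499 0.31302603 0.02      ] [0.46701827 0.31097383 0.075     ]
hit False opening 0.03525572185971575 dF [ 0.03376081 -0.33207924 -2.86447328] t 8.3667
W 2.8644732768061885
```

2.86 N falls between the plain (at most 2.16 N) and weighted (at least 3.34 N) ranges, so I'll measure again and check the grip.

```bash
python3 - <<'E'
from h import *
for _ in range(3): print(fz(8))
print(T.current_torque(),T.current_opening(),T.current_ee_pos(),T.current_t())
im=vision.snapshot("side"); cv2.imwrite("pics/s1.png",im[200:,:420][:,:,::-1])
E
```

```text
[-0.42584016 -0.07628163 -3.774886  ]
[ 0.32367905 -0.28039142 -3.5705472 ]
[-0.25827083 -0.01972207 -3.38560574]
[ 0.07323811  0.06093689 -0.00872725] 0.035946342897909794 [0.46938991 0.31198358 0.12401675] 10.7667
```

View pics/s1.png

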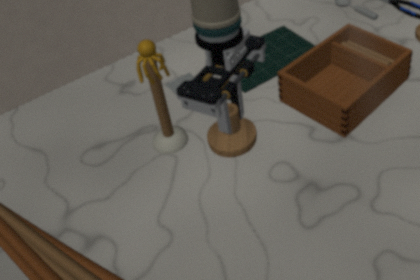

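The side view shows the foot lifted clear in the gripper (flange about (232,137) in the crop), upright, with the figure untouched. The force settles at about 3.5 N, so this is probably the heavy one. I'll set it down and weigh the other with longer averaging.

```bash
python3 - <<'E'
from h import *
xy=np.load("a.npy")
put(xy,.064,.25); print("zero",fz(20),T.current_t())
r.move_to([.45,-.30,.25],q(45)); look("wb"); print(T.current_t())
E
```

```text
put False True [0.47028217 0.31245633 0.06394363] [ 5.08994429e-03 -5.32916145e-01  5.57586835e+00]
zero [0.00860158 0.12914872 0.22606577] 15.7583
wb mark [ 0.4574 -0.3085  0.0013] 0.61
wb box [ 0.4521 -0.3037  0.0226] 0.82
18.1
```

View pics/wb.png

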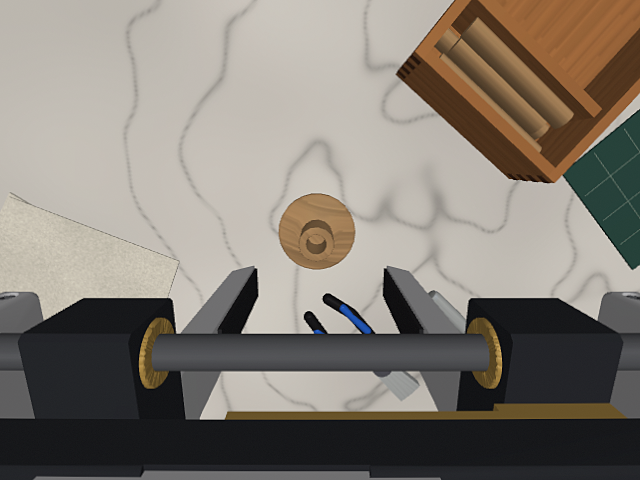

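The wrist view shows foot B at flange centre (317,231) and hub (317,240). The pliers' handle tips at (330,298) are outside the finger paths. Now I'll pick and weigh it.

```bash
python3 - <<'E'
from h import *
p1=ray("wrist",(317,231),.02); p2=ray("wrist",(317,240),.075); print(p1,p2)
xy=(p1+p2)[:2]/2
assert np.hypot(*(xy-[.457,-.309]))<.013
np.save("b.npy",xy)
print("W",pick(xy,45,.06)); print(fz(20),T.current_t())
im=vision.snapshot("scene"); cv2.imwrite("pics/s2.png",im[:400][:,:,::-1])
E
```

```text
[ 0.45698655 -0.31110393  0.02      ] [ 0.45582924 -0.30920366  0.075     ]
hit False opening 0.03555927365464969 dF [-0.03971556 -0.26256546 -2.13392904] t 23.4
W 2.133929043718614
[-0.18859232  0.1861954  -1.49705659] 24.8
```

B weighs about 1.6–2.1 N (plain) and A about 3.7 N after zeroing (weighted), so B goes straight into the box.

```bash
python3 - <<'E'
from h import *
b=np.load("b.npy"); e=[.469,.04]
r.move_l([*b,.23],vel=0.2)
r.move_to([*e,.23],q(90)); print(fz(10))
r.move_l([*e,.10],vel=0.12,guard=10)
put(e,.072,.26)
look("wbox"); print(T.current_t())
E
```

```text
[ 0.07438911 -0.00816555 -1.2458335 ]
put False True [0.47003572 0.03994222 0.07195903] [-0.53286987  0.39632017  3.44093551]
wbox mark [0.4719 0.3149 0.0019] 0.71
wbox mark [0.4702 0.0026 0.0024] 0.56
wbox box [0.4667 0.041  0.0309] 0.57
wbox box [0.4713 0.304  0.0216] 0.55
wbox box [0.581  0.3769 0.0103] 0.36
32.2833
```

View pics/wbox.png

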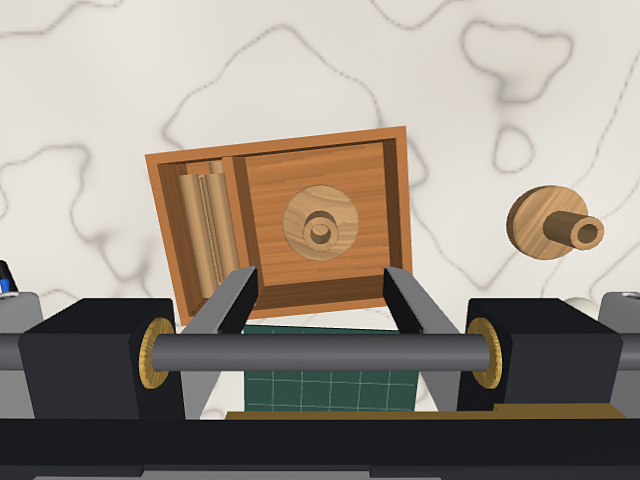

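The wrist view shows the foot standing upright at (320,225), in the middle of the empty part with clear floor all round and let go. The other foot stands at (548,222). Next I'll fetch that heavy one and carry it over the mat.

```bash
python3 - <<'E'
from h import *
a=np.load("a.npy")+[.0005,.0005]
r.move_to([*a,.25],q(115))
print("W",pick(a,115,.06))
r.move_l([*a,.25],vel=0.15)
r.move_l([.48,.10,.25],rot=q(100),vel=0.18)
r.move_l([.70,.054,.21],rot=q(90),vel=0.15)
r.hold(0.5); print(fz(10),T.current_ee_pos(),T.current_opening(),T.current_t())
ims=[vision.snapshot("scene"),vision.snapshot("side")]
for c in ("scene","side"):
    for d in models.mark_of("foot_a",c)[:3]: print(c,np.round(d["at"],3),round(d["score"],2))
    for t in ("figure","pliers","spoon","spatula"):
        for d in models.mark_of(t,c)[:1]: print(c,t,np.round(d["at"],3),round(d["score"],2))
cv2.imwrite("pics/fin.png",np.hstack([ims[0][120:380,130:530],ims[1][120:380,150:550]])[:,:,::-1])
E
```

```text
hit False opening 0.035577075683922356 dF [ 0.25847566  0.39243867 -3.15943803] t 38.65
W 3.159438027019968
[-0.00427436 -0.04075411 -3.36106637] [0.70000019 0.0539985  0.2099803 ] 0.03540469613009271 44.05
scene [0.702 0.06  0.149] 0.96
scene figure [ 0.607  0.378 -0.   ] 0.89
scene pliers [ 0.621 -0.377  0.004] 0.56
scene spatula [0.694 0.26  0.002] 0.81
side [0.474 0.043 0.009] 0.93
side [0.705 0.052 0.149] 0.89
side figure [0.612 0.373 0.003] 0.56
side pliers [ 0.628 -0.381 -0.002] 0.77
side spoon [ 0.687 -0.268  0.001] 0.73
side spatula [0.694 0.261 0.002] 0.66
```

View pics/fin.png

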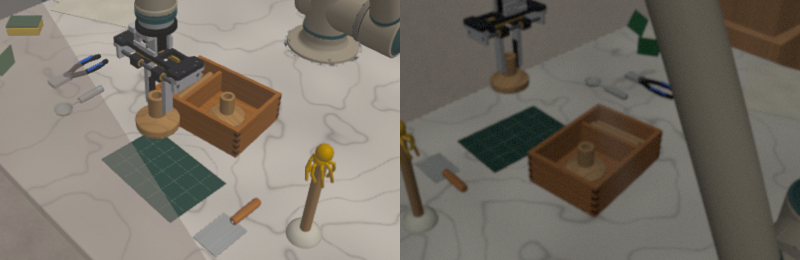

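Both views show the heavy foot upright in the gripper over the mat, with the light one standing in the box and nothing else disturbed. I'm handing in.

```bash
python3 -c "
from h import *
r.hold(0.3); print(T.current_opening(),np.abs(T.current_dq()).max(),T.current_t()); r.sign_off()"
```

```text
0.03547025620925894 0.0014634902506016666 44.95
the job is handed in; nothing more can be done
```

The job is handed in at 45 s. The lighter foot stands in the box, and the arm is holding the heavier one over the mat.

- **Weighing:** I lifted each foot in turn before anything went into the box. The foot by the figure read about 3.5 N and the one by the pliers about 1.2–2.1 N, so the first is the weighted one. Single readings were noisy. The first one for the heavy foot, 2.9 N, fell between the two given ranges, and so did its re-weigh of 3.2 N. Longer averages and the difference between the two feet settled it.
- **Lighter foot:** I set it down in the middle of the box's empty part with gentle contact and let go. The pictures show it upright, and the side camera puts it at (0.474, 0.043, 0.009).
- **Heavier foot:** it is held upright and still over the mat at about (0.70, 0.055), with its underside about 0.146 m above the table. The fingers are closed to 35 mm on the hub.
- **Other things:** the figure, pliers, spoon and spatula were found within about 6 mm of their first positions, which is within the networks' accuracy.
- **Misread:** after the placing, the wrist camera's mark for the lighter foot was off, at y = 0.003. The picture, the wrist camera's surface reading (`boxes_of`) and the later side view all contradict it. The final scene view reported only the held foot, not the one in the box, though both show in the picture.

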